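# Coaster from the spring-lift dispenser under the mug

## Task

Someone has left the mug standing on the black storage unit. Pull the top (blue) coaster out of the spring-lift dispenser so that the next one pops up behind it, lay it (without dropping it) flat and squarely on the pale square outline of the red mat and let go of it, then move the mug, keeping it upright, from the storage unit and gently stand it in the middle of that coaster. Leave the other coasters in the dispenser and do not disturb the pen pot, clip tin, pin box or mouse.

Things in the scene. Friction and masses are not known exactly. Their poses are not given: they have to be found in the camera images.
- dispenser: White coaster dispenser, grey base, fixed, 94 x 92 x 76 mm high. Origin: centre of its underside; +x is its exit side. Holds four coasters stacked flat on a sprung plate. Two grey lips over the stack's left and right edges, from the back wall to x = +5 mm, hold the top coaster down: it cannot be lifted straight out but must first be drawn level along +x by 45 mm or more.
- exit (a point): top edge of the front stop: 38 mm to the +x of the dispenser's centre, 56 mm up, axes as the dispenser. The side walls are as low as this from x = +5 mm on (outer faces 40.5 mm from the centre line) and shield the lower coasters. Lips: undersides 71, tops 76 mm up, reaching in to 28.5 mm from the centre line
- lifter (a joint): height of the sprung plate under the stack, m: about 0.001 with four coasters, about 0.013 once the top one is gone and the next has risen (12 mm per coaster). The spring presses the stack up against the lips with about 1 to 3 N
- coaster_top_mid (a point): centre, half-way up, of the blue top coaster, 68 x 68 x 12 mm, 35-60 g, cork inlay; sides parallel to the dispenser's. In the dispenser its left and right sides are bare from 5 to 34 mm on the +x side of its centre: grip there, about 18 mm from the centre, closing along y, fingertips 3 to 6 mm below this height (deeper than 8 mm they strike the low walls)
- coaster_second_mid (a point): centre of the yellow second coaster, same size
- coaster_third_mid (a point): centre of the green third coaster, same size
- coaster_bottom_mid (a point): centre of the orange lowest coaster, same size
- square (a point): centre of the pale 80 mm square outline printed on the red mat, on the mat's top face 3 mm above the desk; x and y along the outline's sides. The mat is fixed, 210 x 140 mm, and reaches 135 mm to its +x and 75 mm to its -x from here; 140 mm wide
- drive: Black desktop storage unit, fixed, 150 (x) x 95 (y) x 38 mm high, origin: centre of its underside. The mug stands on it at the start.
- mug_mid (a point): centre (half-way up) of the white mug: straight round body 58 mm in diameter, 72 mm high, 150-280 g, open top, wall 4 mm. Its handle sticks out along this frame's +y to 66 mm from the axis, from 11 to 64 mm up; z up along the axis. Can be gripped across the body along its x, near the rim
- pen_pot_mid (a point): bystander: round wooden pen pot, 68 mm in diameter, 90 mm high, pens up to 145 mm high and leaning up to 30 mm from the axis; point on its axis 45 mm up. Stands close to the storage unit's +x side, its axis 95 to 155 mm from the mug's
- clip_tin_mid (a point): bystander: upright steel tin of paper clips with an orange lid, 56 mm in diameter, 80 mm high; point at its centre, 40 mm up. Stands before the dispenser's exit, its near side as little as 107 mm from the dispenser's centre: the coaster's leading edge meets it if the coaster is drawn more than about 73 mm before being lifted
- pin_box_mid (a point): bystander: small clear box of coloured pins with white lid, 44 x 60 x 30 mm; point at its centre, 15 mm up. Stands on the +x end of the mat
- mouse_mid (a point): bystander: black computer mouse, 60 x 100 x 33 mm; point at its centre 16 mm up. Lies on the -x side of the storage unit
There are look-alikes about, which are no part of the job. Leave any green look-alike of the part that bears mug_mid alone. There is more than one size of the part that bears coaster_top_mid; the job needs the larger.

How it is judged:
By the outcome, as a careful person would: the job done as asked, in the order asked, and still so for the second after the job is handed in, with the robot touching nothing.
It also fails if it takes over 69 s, if anything falls off the work surface, if the arm or the gripper's body presses on something with over 40 N, if the wrist force passes 120 N, or if a joint passes its speed limit or range.

## Robot

A 7-joint arm with a two-finger parallel gripper is mounted at the origin on the work surface. World frame = base frame: x ahead of the robot, y to its left, z up, the work surface at z = 0. Lengths are in m, angles in rad, forces in N, time in s.
With the tool pointing down it reaches from about 0.4 to 0.75 m from the base axis. Payload 19.5 kg.
Tool frame: the origin (TCP) lies midway between the tips of the shut fingers; the grasp point (between the pads) lies 19 mm behind it; z points along the fingers, y is the line along which they close (so a half turn about z gives the same grasp; the last joint's range is limited). The gripper opens to 85 mm and grips with 20 to 120 N. Pads are 22 mm wide; open, the fingers measure 114 mm over their backs; the gripper's body (76 mm by 85 mm) begins 54 mm behind the grasp point. The pads swing forward as they close: fully open they stand 13 mm farther back than shut.
Start: joints at [-1.384, 0.707, -0.028, 1.485, 0.022, 0.951, -0.075], TCP at [0.13, 0.56, 0.231] pointing down, gripper open.
Joint ranges: [-2.71, 2.71], [-0.32, 2.16], [-1.57, 1.52], [0, 2.45], [-1.46, 4.6], [0, 2.02], [-2.83, 2.83]. Speed limits (rad/s): [1.89, 1.89, 2.57, 2.57, 3.01, 3.01, 3.01].

## Interface

Orientations are given as a unit quaternion [w, x, y, z].
In Python, from plant import manip, cams, job, models gives the robot as it stands. The module is installed in compiled form; this text tells all that it offers. Calls block until the motion is done:
- manip.goto(position, orientation): joint-space move of the TCP to a pose.
- manip.move_linear(position, ori=None, speed=0.15): straight line of the TCP; ori=None keeps the orientation; speed is the mean speed in m/s.
- manip.move_j(angles): joint-space move.
- manip.gripper_open() and manip.close_gripper(force=None): open the fingers fully, or close them until they stop; force is the grip in N (None keeps the last).
- manip.pause(seconds).
- manip.inverse_kinematics(position, orientation): joint angles nearest the present ones, or None.
- manip.read_state(): the state.
- cams.snapshot(name): name is "side" or "top" or "wrist"; returns the picture (420x560x3 uint8, red, green, blue); there is no depth.
- cams.camera_info(name): a dict with "mtx" (3x3 intrinsics, pixels), "R" (3x3) and "t" (3): a world point X has camera coordinates R X + t; the wrist camera has in their place "T_tool_cam" (4x4, takes a point from camera to tool coordinates, whose origin is the TCP and whose axes are the flange's). Camera axes: x right, y down, z forward; pixel columns grow to the right and rows downward; lengths in m; the calibration is good to about 2 mm. A picture is of the moment at which its call begins: read the wrist's pose just before it. camera_info takes no time and is no camera call.
A pose or a line that the arm cannot do raises manip.IKError and nothing moves.
- job.close_job(): hands the job in; it is judged then, once.
Trained networks look in the newest picture that a camera, given by its name, has taken for a name from the list of things; names that differ only in an ending like _2 or _b are one class to them, and where a whole thing is asked for, a point or a joint stands for the part that bears it (a point fixed in the world has none). Each returns a list of dicts, best first, with "score" (0 to 1); they miss things now and then, are a little off and sometimes report something else, mostly with a low value. They report only what shows in the picture. A call takes as long as a camera call. They do not tell look-alikes from the thing itself.
- models.outline_of(name, camera): "region" (420x560 bool, what is visible of it).
- models.tip_of(name, camera): "point" ([x, y, z] in m, in world coordinates, good to about 4 mm: a listed point, or the origin of a listed thing).
The state is a dict: "time_s": time; "joint_positions": joint angles; "joint_velocities": joint speeds; "joint_efforts": joint torques, N m; "ee_pos": TCP position; "tcp_rot": TCP orientation; "contact_force": force on the tool from outside, world axes, zero at the start; "moment": the same for the moment, N m; "gripper_width": finger opening in m; "finger_force": force on a finger pad.
Only numpy, scipy, OpenCV 4.12 (cv2) and the standard library are available. Lean on these libraries where they do the work, as an engineer would, in place of code of your own. Each camera call takes 0.05 s, during which the arm holds its last target. There are 200 camera calls.

## Working session

There is one attempt and no reset: what is moved stays moved. The work goes in short steps, each a Python script; the robot and the scene stay as the last script left them, time stands still between calls to the robot, and variables do not carry over. Pictures are saved under pics/ and viewed, at most 10 in all, crops included, and the job is handed in when it is done.

```bash
mkdir -p pics; cat > h.py <<'E'
import numpy as np, cv2
from plant import manip, cams, job, models
def save(n,im,s=1):
    cv2.imwrite('pics/'+n,cv2.resize(im[:,:,::-1].copy(),None,fx=s,fy=s))
E
python3 - <<'E'
from h import *
s=manip.read_state(); print(s['time_s'],s['ee_pos'],s['tcp_rot'])
a=cams.snapshot('top');b=cams.snapshot('side')
save('top1.png',a,1.4);save('side1.png',b,1.4)
for c in['top','side']:
  i=cams.camera_info(c);print(c,i['mtx'].tolist() if hasattr(i['mtx'],'tolist') else i['mtx'],(-np.array(i['R']).T@i['t']).round(3))
  for n in['dispenser','coaster_top_mid','square','drive','mug_mid','pen_pot_mid','clip_tin_mid','pin_box_mid','mouse_mid']:
    print(n,[(round(float(d['score']),2),np.round(d['point'],3).tolist()) for d in models.tip_of(n,c)])
print(cams.camera_info('wrist'))
E
```

```text
0.0 [0.13036251 0.55976475 0.23083858] [-3.02732395e-05  1.14138383e-01  9.93464718e-01 -5.32644047e-04]
top [[477.1164272063911, 0.0, 284.80413408114913], [0.0, 477.1164272063911, 213.8794357112417], [0.0, 0.0, 1.0]] [ 0.249 -0.038  1.492]
dispenser [(0.93, [0.53, 0.333, 0.001])]
coaster_top_mid [(0.86, [0.526, 0.333, 0.063]), (0.73, [0.561, 0.474, 0.006]), (0.37, [0.465, -0.344, 0.073])]
square [(0.89, [0.487, 0.02, 0.002])]
drive [(0.77, [0.454, -0.343, 0.002])]
mug_mid [(0.96, [0.426, -0.515, 0.03]), (0.9, [0.464, -0.349, 0.071])]
pen_pot_mid [(0.88, [0.568, -0.313, 0.043])]
clip_tin_mid [(0.77, [0.66, 0.28, 0.04])]
pin_box_mid [(0.57, [0.579, 0.032, 0.02])]
mouse_mid [(0.58, [0.326, -0.37, 0.012])]
side [[391.36645198256053, 0.0, 278.201431419152], [0.0, 391.36645198256053, 212.0806751570977], [0.0, 0.0, 1.0]] [ 0.437 -0.802  0.822]
dispenser [(0.62, [0.528, 0.329, 0.002]), (0.35, [0.578, 0.034, 0.012])]
coaster_top_mid [(0.72, [0.53, 0.333, 0.069]), (0.48, [0.323, -0.367, 0.017]), (0.45, [0.558, 0.47, 0.008])]
square [(0.82, [0.49, 0.024, -0.002]), (0.46, [0.451, -0.342, -0.002])]
drive [(0.75, [0.453, -0.346, -0.0])]
mug_mid [(0.81, [0.467, -0.34, 0.074]), (0.81, [0.426, -0.514, 0.036])]
pen_pot_mid [(0.77, [0.562, -0.314, 0.048])]
clip_tin_mid [(0.97, [0.662, 0.276, 0.039])]
pin_box_mid [(0.54, [0.581, 0.033, 0.013])]
mouse_mid [(0.7, [0.323, -0.368, 0.014])]
{'mtx': array([[352.18678257,   0.        , 272.98773909],
       [  0.        , 352.18678257, 206.0292027 ],
       [  0.        ,   0.        ,   1.        ]]), 'T_tool_cam': array([[ 1.45725887e-04, -9.56406189e-01, -2.92039691e-01,
         7.41697631e-02],
       [ 9.99999639e-01,  3.83885048e-04, -7.58198997e-04,
        -1.09984684e-03],
       [ 8.37255884e-04, -2.92039475e-01,  9.56405899e-01,
        -1.43518648e-01],
       [ 0.00000000e+00,  0.00000000e+00,  0.00000000e+00,
         1.00000000e+00]])}
```

View pics/top1.png

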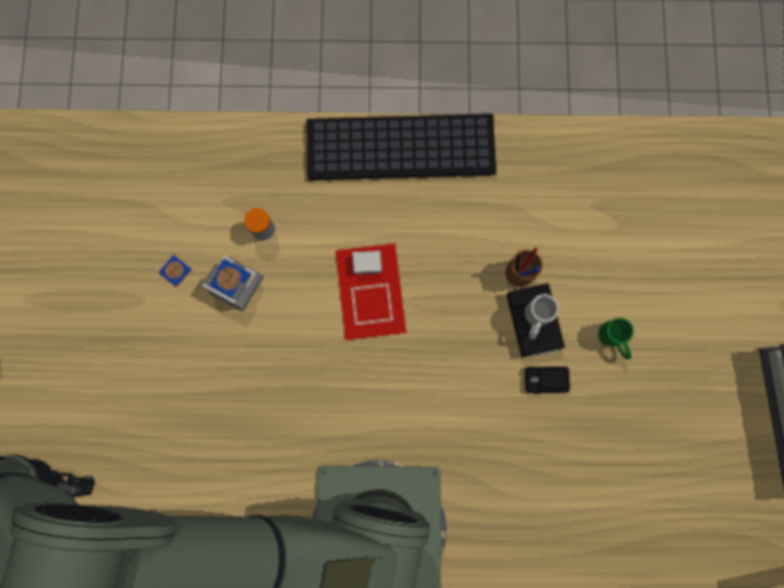

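View pics/side1.png

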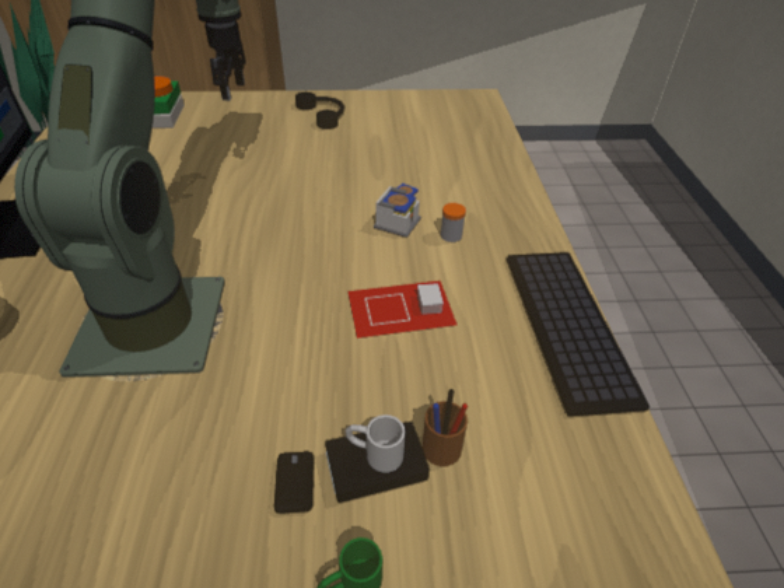

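Candidates: the blue coaster in the dispenser at (232,279) on the top picture fits. The loose, smaller blue one at (175,270) is the look-alike. The white mug on the black unit at (541,312) fits, and the green one at (618,333) is the look-alike. The pen pot is at (523,268), the tin at (257,221) and the outline at (372,304). Next I'll look from close by.

```bash
cat >> h.py <<'E'
from scipy.spatial.transform import Rotation as Ro
def quat(yaw):  # tool down, tool x = -(cos,sin)(yaw), tool y = (-sin,cos)
    c,s=np.cos(yaw),np.sin(yaw)
    q=Ro.from_matrix(np.array([[-c,-s,0],[-s,c,0],[0,0,-1]])).as_quat()
    return [q[3],q[0],q[1],q[2]]
def pose():  # camera pose (world) now
    s=manip.read_state(); q=s['tcp_rot']
    T=np.eye(4);T[:3,:3]=Ro.from_quat([q[1],q[2],q[3],q[0]]).as_matrix();T[:3,3]=s['ee_pos']
    return T@cams.camera_info('wrist')['T_tool_cam']
K=np.array(cams.camera_info('wrist')['mtx'])
def look():
    P=pose(); return P,cams.snapshot('wrist')
def bp(P,uv,z):
    uv=np.asarray(uv,float).reshape(-1,2)
    d=(P[:3,:3]@np.linalg.inv(K)@np.c_[uv,np.ones(len(uv))].T).T
    return P[:3,3]+d*((z-P[2,3])/d[:,2])[:,None]
def tri(obs): # [(P,uv)]
    A=np.zeros((3,3));b=np.zeros(3)
    for P,uv in obs:
        d=P[:3,:3]@np.linalg.inv(K)@[*uv,1];d/=np.linalg.norm(d);M=np.eye(3)-np.outer(d,d);A+=M;b+=M@P[:3,3]
    return np.linalg.solve(A,b)
def rect(P,mask,z):
    c=max(cv2.findContours(mask.astype(np.uint8),0,2)[0],key=cv2.contourArea)
    w=bp(P,c,z)[:,:2]
    (cx,cy),sz,a=cv2.minAreaRect((w*1000).astype(np.float32))
    return (round(cx,1),round(cy,1)),np.round(sz,1),round(a,1)
E
python3 - <<'E'
from h import *
y=-.48
for k,(dx,z) in enumerate([(0,.24),(.03,.30)]):
    manip.goto([.528-dx,.332,z],quat(y))
    P,im=look(); save(f'w{k}.png',im,1.4); cv2.imwrite(f'pics/raw{k}.png',im[:,:,::-1]); np.save(f'P{k}.npy',P)
    print(manip.read_state()['time_s'])
    for n in['dispenser','coaster_top_mid','clip_tin_mid','exit']:
        print(n,[(round(float(d['score']),2),np.round(d['point'],4).tolist()) for d in models.tip_of(n,'wrist')])
    for d in models.outline_of('coaster_top_mid','wrist'):
        if d['region'].sum()>200: print(round(float(d['score']),2),d['region'].sum(),rect(P,d['region'],.071))
E
```

```text
2.725
dispenser []
coaster_top_mid [(0.65, [0.528, 0.3263, 0.0616]), (0.57, [0.5617, 0.4725, 0.0044])]
clip_tin_mid [(0.76, [0.6577, 0.2757, 0.0383])]
exit []
0.94 4725 ((529.1, 328.9), array([66.5, 68.5]), 61.7)
0.75 2649 ((543.6, 450.6), array([46.1, 44.3]), 52.4)
0.43 3471 ((522.4, 332.2), array([82.6, 87.9]), 62.6)
3.4
dispenser [(0.69, [0.485, 0.0229, 0.0017])]
coaster_top_mid [(0.91, [0.5275, 0.3272, 0.0627]), (0.6, [0.5628, 0.4722, 0.006])]
clip_tin_mid [(0.93, [0.6583, 0.2778, 0.0418])]
exit []
0.72 1853 ((541.5, 452.6), array([47.3, 45.6]), 51.9)
0.59 3289 ((529.6, 327.7), array([67.2, 67.4]), 62.5)
0.4 2562 ((648.4, 279.5), array([54. , 93.4]), 62.4)
```

View pics/w0.png

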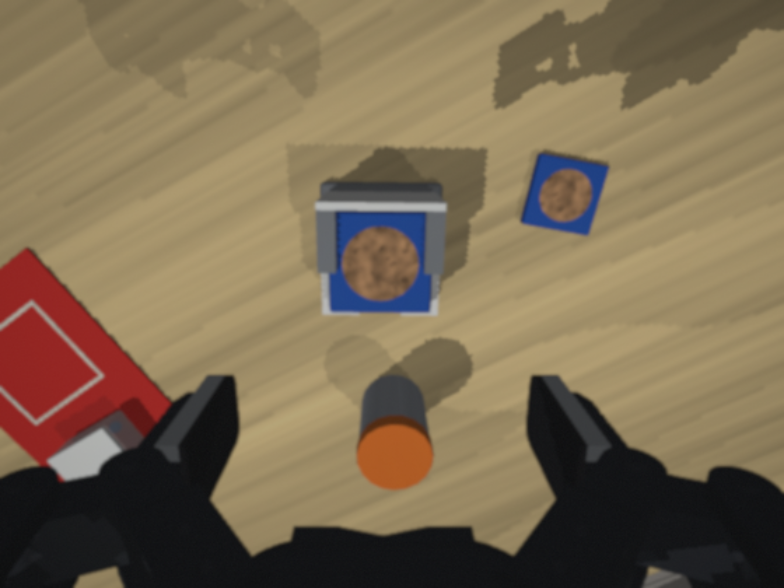

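The blue coaster lies under the two lips at (380,262) on this picture. The front of the dispenser faces the orange-lidded tin at (395,450). The loose coaster at (565,195) measures about 46 mm, so it is the smaller one. I'll triangulate the cork disc and then grasp.

```bash
python3 - <<'E'
from h import *
obs=[]
for k in(0,1):
    P=np.load(f'P{k}.npy');im=cv2.imread(f'pics/raw{k}.png');hsv=cv2.cvtColor(im,cv2.COLOR_BGR2HSV)
    m=cv2.inRange(hsv,(105,120,60),(130,255,255))
    cs,h=cv2.findContours(m,cv2.RETR_CCOMP,cv2.CHAIN_APPROX_NONE)
    i=max([i for i in range(len(cs)) if h[0][i][3]>=0],key=lambda i:cv2.contourArea(cs[i]))
    (u,v),ax,_=cv2.fitEllipse(cs[i]); print(u,v,ax); obs.append((P,(u,v)))
    o=cs[h[0][i][3]][:,0]; x,y,w,hh=cv2.boundingRect(o)
    # bare part: bottom third of the outline
    b=o[o[:,1]>y+.72*hh]; l,r=b[:,0].min(),b[:,0].max(); print(x,y,w,hh,l,r)
    print('front corners',bp(P,[(l,y+hh-2),(r,y+hh-2)],.071).round(4).tolist())
    if k==0: cv2.imwrite('pics/crop.png',cv2.resize(im[120:240,200:450],None,fx=3,fy=3))
print(tri(obs), bp(obs[0][0],obs[0][1],.071),bp(obs[1][0],obs[1][1],.071))
E
```

```text
271.2286682128906 187.87217712402344 (55.605247497558594, 57.34230422973633)
236 152 72 70 236 306
front corners [[0.5419, 0.2851, 0.071], [0.5722, 0.3435, 0.071]]
284.2361145019531 196.92674255371094 (46.12773895263672, 48.067596435546875)
255 168 59 57 255 313
front corners [[0.5417, 0.2857, 0.071], [0.5719, 0.3437, 0.071]]
[0.52906551 0.32903483 0.07346667] [[0.52957872 0.32879021 0.071     ]] [[0.5297411  0.32874243 0.071     ]]
```

View pics/crop.png

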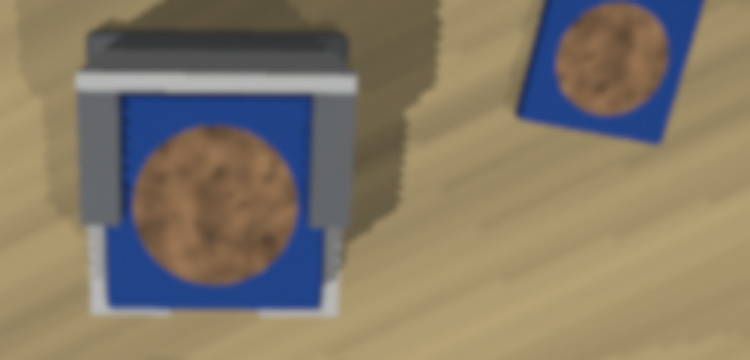

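The crop confirms it: the large blue coaster is in the dispenser under the lips, with bare sides in front. Its centre is (0.5297, 0.3288), its top is at z≈0.071–0.073, and its yaw is −0.48.

```bash
python3 - <<'E'
from h import *
y=-.48; ex=np.array([np.cos(y),np.sin(y),0]); c=np.array([.5297,.3288,0]); q=quat(y)
g=c+.019*ex
manip.goto(g+[0,0,.13],q)
manip.move_linear(g+[0,0,.0540],speed=.1)
f0=manip.read_state()['contact_force']
manip.close_gripper(40)
s=manip.read_state();print(s['time_s'],s['ee_pos'],s['gripper_width'],s['finger_force'],f0,s['contact_force'])
im=cams.snapshot('side');save('grip.png',im[110:180,250:350],6)
E
```

```text
5.6 [0.54683856 0.32019693 0.05446569] 0.06662446814352453 49.76653039455414 [-0.0005545  -0.00955726  0.02454476] [0.74540618 0.84525049 1.12422281]
```

View pics/grip.png

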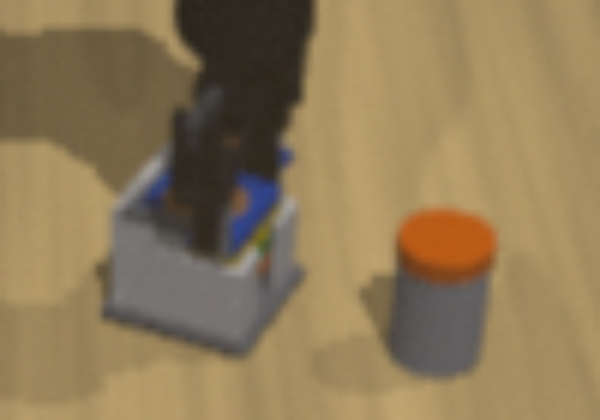

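The fingers hold both bare sides just above the low walls. I'll draw it out, lift it and look at the outline.

```bash
python3 - <<'E'
from h import *
y=-.48; ex=np.array([np.cos(y),np.sin(y),0]); q=quat(y)
p=np.array(manip.read_state()['ee_pos'])
manip.move_linear(p+.054*ex,speed=.06)
s=manip.read_state();print(s['time_s'],s['ee_pos'],s['gripper_width'],s['contact_force'])
manip.move_linear(p+.054*ex+[0,0,.12],speed=.12)
s=manip.read_state();print(s['time_s'],s['gripper_width'],s['finger_force'],s['contact_force'])
ym=.07; e=np.array([np.cos(ym),np.sin(ym),0])
obs=[]
for k,z in enumerate((.28,.22)):
    manip.goto(np.array([.488,.021,z])+.09*e,quat(ym))
    P,im=look(); cv2.imwrite(f'pics/sq{k}.png',im[:,:,::-1]); np.save(f'Ps{k}.npy',P)
    hsv=cv2.cvtColor(im,cv2.COLOR_RGB2HSV)
    red=cv2.inRange(hsv,(0,130,60),(8,255,255))|cv2.inRange(hsv,(172,130,60),(180,255,255))
    cs,h=cv2.findContours(red,cv2.RETR_CCOMP,cv2.CHAIN_APPROX_NONE)
    for c in cs:
        if cv2.contourArea(c)>1500:
            w=(bp(P,c,.003)[:,:2]*1000).astype(np.float32); r=cv2.minAreaRect(w); b=cv2.minAreaRect(c)
            print(k,np.round(r[0],1),np.round(r[1],1),round(r[2],2),'px',np.round(b[0],1))
    print([(d['score'],np.round(d['point'],4)) for d in models.tip_of('square','wrist')], manip.read_state()['time_s'])
save('sq1v.png',im,1.3)
save('side2.png',cams.snapshot('side')[100:180,240:360],5)
E
```

```text
6.7 [0.5947144  0.29535522 0.05444252] 0.06659030305952071 [ 1.01470653 -1.47482187  2.03342517]
7.85 0.06678623693002562 49.568172097206116 [-0.81788057  0.87468096 -0.79154334]
0 [487.9  20.5] [75.  74.9] 7.6 px [272.9  83.2]
0 [492.   21.1] [157.9 139.5] 7.56 px [269.6  80.6]
0 [488.   20.5] [87.6 87.9] 7.53 px [272.8  82.9]
[] 9.0583
1 [487.8  20.5] [75.4 75.2] 7.6 px [273.8  80.6]
1 [488.   20.9] [141. 148.] 4.05 px [269.5  77.5]
1 [488.   20.6] [87.  87.4] 7.6 px [273.7  80.4]
[(0.66, array([ 0.4867,  0.0211, -0.0017]))] 9.5083
```

View pics/sq1v.png

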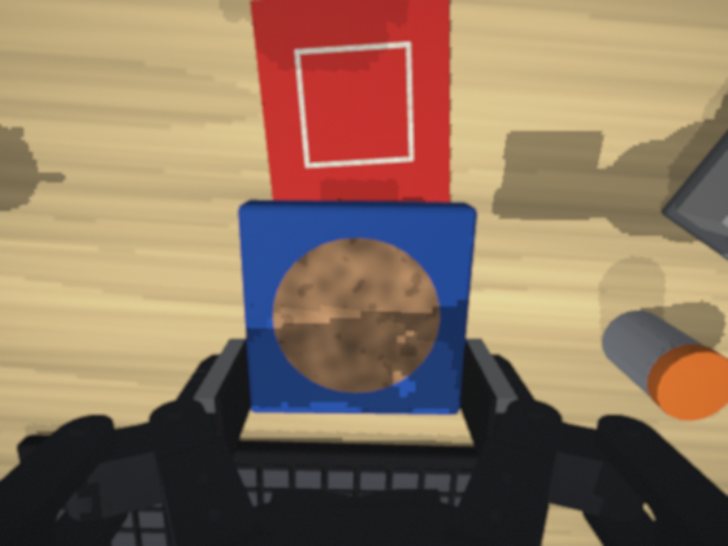

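View pics/side2.png

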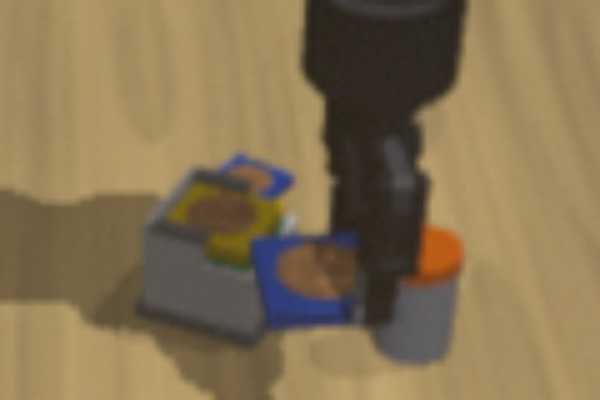

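The picture shows the coaster held square to the fingers, cork centre at (357,315), and the pale outline at (355,105). In the side view yellow has popped up behind, at (222,213). The square centre is (0.488, 0.0205) with yaw 7.6°. I'll lay the coaster down with a force guard.

```bash
python3 - <<'E'
from h import *
P=np.load('Ps1.npy');im=cv2.imread('pics/sq1.png');hsv=cv2.cvtColor(im,cv2.COLOR_BGR2HSV)
m=cv2.inRange(hsv,(105,100,40),(130,255,255)); m=cv2.morphologyEx(m,cv2.MORPH_CLOSE,np.ones((5,5)))
c=max(cv2.findContours(m,0,1)[0],key=cv2.contourArea)
s=manip.read_state();zt=s['ee_pos'][2]+.0166
w=(bp(P,c,zt)[:,:2]*1000).astype(np.float32);r=cv2.minAreaRect(w)
ym=.07;e=np.array([np.cos(ym),np.sin(ym)]);n=np.array([-e[1],e[0]])
o=np.array(r[0])/1000-s['ee_pos'][:2]; print(r,'off',o@e,o@n)
cs,h=cv2.findContours(m,cv2.RETR_CCOMP,1)
i=max([i for i in range(len(cs)) if h[0][i][3]>=0],key=lambda i:cv2.contourArea(cs[i]))
u=cv2.fitEllipse(cs[i])[0];o2=bp(P,u,zt)[0,:2]-s['ee_pos'][:2];print('cork off',o2@e,o2@n)
E
```

```text
((555.9423217773438, 25.278953552246094), (66.66866302490234, 66.50566864013672), 3.6457133293151855) off -0.02271445169214454 -0.0008007658893532756
cork off -0.022542944636771558 -0.0006869328271639672
```

```bash
python3 - <<'E'
from h import *
y=.1366; e=np.array([np.cos(y),np.sin(y),0]);n=np.array([-e[1],e[0],0])
t=np.array([.488,.0205,0])+.0217*e+.0007*n
q=quat(y)
manip.goto(t+[0,0,.07],q)
manip.move_linear(t+[0,0,.006],speed=.08)
f0=np.array(manip.read_state()['contact_force']);z=.006
while z>-.006:
    z-=.0007; manip.move_linear(t+[0,0,z],speed=.02)
    f=np.array(manip.read_state()['contact_force'])-f0
    if abs(f[2])>2: break
s=manip.read_state();print('z',z,f,s['ee_pos'],s['gripper_width'],s['time_s'])
manip.pause(.2);manip.gripper_open();manip.pause(.1)
manip.move_linear(t+[0,0,.06],speed=.1)
t2=np.array([.488,.0205,.24])+.03*e
manip.goto(t2,q)
P,im=look();save('placed.png',im,1.3)
hsv=cv2.cvtColor(im,cv2.COLOR_RGB2HSV)
m=cv2.inRange(hsv,(105,100,40),(130,255,255))
c=max(cv2.findContours(m,0,1)[0],key=cv2.contourArea)
print(cv2.minAreaRect((bp(P,c,.015)[:,:2]*1000).astype(np.float32)))
red=cv2.inRange(hsv,(0,130,60),(8,255,255))|cv2.inRange(hsv,(172,130,60),(180,255,255))
for c in cv2.findContours(red,cv2.RETR_CCOMP,1)[0]:
    if cv2.contourArea(c)>1500: print(cv2.minAreaRect((bp(P,c,.003)[:,:2]*1000).astype(np.float32)))
print(manip.read_state()['time_s'])
E
```

```text
z -0.0010000000000000005 [ 0.52416513 -0.30912105  7.33367907] [ 0.50942454  0.02415249 -0.00078997] 0.06645828728298085 13.7083
((488.9275817871094, 20.4695987701416), (65.86829376220703, 66.86888885498047), 7.834725379943848)
((517.3700561523438, 24.655811309814453), (208.7875518798828, 139.61508178710938), 7.60585880279541)
((586.9915771484375, 33.60221481323242), (61.0837516784668, 70.19969177246094), 3.750149726867676)
((487.7882995605469, 20.474853515625), (86.75819396972656, 87.80988311767578), 7.833087921142578)
15.9
```

View pics/placed.png

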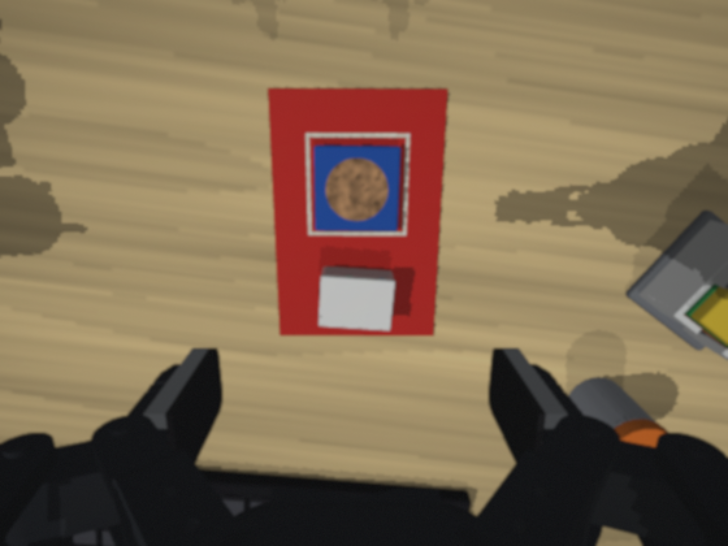

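The coaster sits flat and square in the outline, at (357,188) on this picture, about 1 mm off centre and within 0.3° in yaw. Now the mug.

```bash
python3 - <<'E'
from h import *
y=-.37
for k,z in enumerate((.32,.26)):
    manip.goto([.466,-.345,z],quat(y))
    P,im=look(); cv2.imwrite(f'pics/mg{k}.png',im[:,:,::-1]); np.save(f'Pm{k}.npy',P)
    for n in ('mug_mid','pen_pot_mid','drive'): print(n,[(round(float(d['score']),2),np.round(d['point'],4).tolist()) for d in models.tip_of(n,'wrist')])
    for d in models.outline_of('mug_mid','wrist'):
        print(round(float(d['score']),2),d['region'].sum()); 
        if d['region'].sum()>1000 and d['score']>.5: np.save(f'mm{k}.npy',d['region'])
    print(manip.read_state()['time_s'])
save('mg1v.png',im,1.4)
E
```

```text
mug_mid [(0.76, [0.4641, -0.3449, 0.072]), (0.62, [0.4278, -0.5151, 0.0398])]
pen_pot_mid [(0.92, [0.5605, -0.3099, 0.0453])]
drive [(0.79, [0.4512, -0.3401, 0.001])]
0.92 3506
0.87 2997
17.575
mug_mid [(0.94, [0.4665, -0.3427, 0.0747]), (0.68, [0.4263, -0.5156, 0.0353])]
pen_pot_mid [(0.96, [0.5649, -0.3124, 0.0459])]
drive [(0.7, [0.4523, -0.3421, -0.0009])]
0.89 4271
0.59 4747
18.175
```

View pics/mg1v.png

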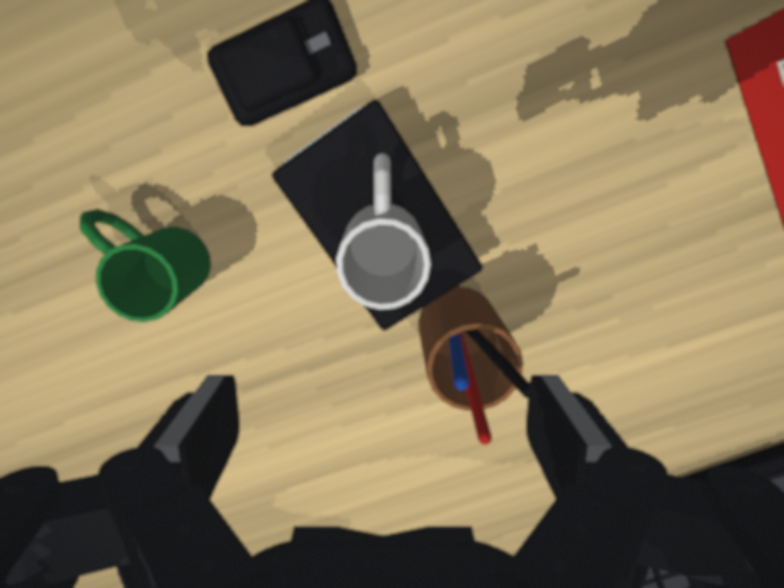

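The white mug's rim is at (384,264) with its handle pointing straight up in the picture, so its yaw is about −0.37. The pens at (470,390) lean away from it. The green mug at (140,280) is the look-alike. I'll fit the rim in both views.

```bash
python3 - <<'E'
from h import *
obs=[]
for k,c0,r in((0,None,None),(1,(274,189),40)):
    P=np.load(f'Pm{k}.npy');im=cv2.imread(f'pics/mg{k}.png');hsv=cv2.cvtColor(im,cv2.COLOR_BGR2HSV)
    if c0 is None:
        c=np.array([.466,-.345,.110]);p=P[:3,:3].T@(c-P[:3,3]);p=K@p;c0=p[:2]/p[2]
    m=cv2.inRange(hsv,(0,0,185),(180,45,255))
    yy,xx=np.mgrid[:420,:560];m[np.hypot(xx-c0[0],yy-c0[1])>48]=0
    cs,h=cv2.findContours(m,cv2.RETR_CCOMP,1)
    for i in range(len(cs)):
        if h[0][i][3]>=0 and cv2.contourArea(cs[i])>400:
            el=cv2.fitEllipse(cs[i]);z=.110
            w=bp(P,cs[i],z)[:,:2]; print(k,el,'dia',np.round(cv2.minEnclosingCircle((w*1000).astype(np.float32)),1) if 0 else (w.max(0)-w.min(0)).round(4),bp(P,el[0],z).round(4));obs.append((P,el[0]))
    m=np.load(f'mm{k}.npy'); ys,xs=np.where(m); print('outline bbox',xs.min(),xs.max(),ys.min(),ys.max(), 'handle top row cols',xs[ys<ys.min()+8].mean())
print(tri(obs))
E
```

```text
0 ((271.6306457519531, 174.20472717285156), (50.75517654418945, 51.40861129760742), 87.97738647460938) dia [0.0534 0.0532] [[ 0.4656 -0.346   0.11  ]]
outline bbox 244 298 109 201 handle top row cols 270.5
1 ((273.0684509277344, 188.4109344482422), (58.55066680908203, 60.000247955322266), 85.14041137695312) dia [0.0523 0.0523] [[ 0.4655 -0.3459  0.11  ]]
outline bbox 56 149 150 230 handle top row cols 69.62962962962963
[ 0.46637446 -0.34626372  0.10628855]
```

```bash
python3 - <<'E'
from h import *
y=-.37;q=quat(y);g=np.array([.4657,-.3460,0])
manip.goto(g+[0,0,.16],q)
manip.move_linear(g+[0,0,.075],speed=.1)
print(manip.read_state()['contact_force'])
manip.close_gripper(45)
s=manip.read_state();print(s['time_s'],s['ee_pos'],s['gripper_width'],s['finger_force'],s['contact_force'])
if s['gripper_width']>.05:
    p=np.array(s['ee_pos']);manip.move_linear(g+[0,0,.15],speed=.1)
    s=manip.read_state();print(s['time_s'],s['gripper_width'],s['finger_force'],s['contact_force'],s['moment'])
    im=cams.snapshot('side');save('lift.png',im[250:400,200:400],3.5)
E
```

```text
[-0.39366017 -0.59356192 -0.13672157]
20.0417 [ 0.4658875  -0.34612832  0.07556573] 0.05602150458293318 48.09349964372814 [-0.93357046  1.79295783  6.94004015]
20.9417 0.05576244722060259 47.9082840308547 [-0.64623901  0.17318393 -1.88636979] [ 0.03958783  0.00541204 -0.01104223]
```

View pics/lift.png

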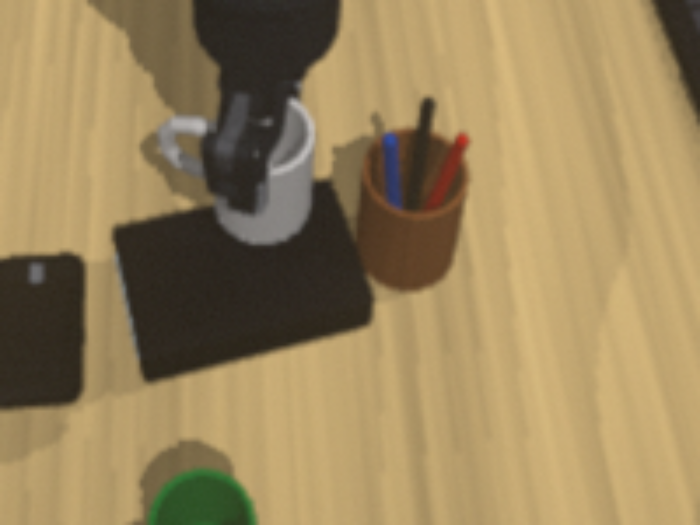

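The mug is lifted upright and clear of the pot at (412,210). I'll carry it level and set it down gently.

```bash
python3 - <<'E'
from h import *
q=quat(0.); t=np.array([.4886,.0205,0])
manip.move_linear(t+[0,0,.15],q,speed=.12)
s=manip.read_state();print(s['time_s'],s['ee_pos'],s['gripper_width'])
manip.pause(.3)
manip.move_linear(t+[0,0,.058],speed=.06)
f0=np.array(manip.read_state()['contact_force']);z=.058
while z>.046:
    z-=.0006; manip.move_linear(t+[0,0,z],speed=.015)
    f=np.array(manip.read_state()['contact_force'])-f0
    if f[2]>1.5: break
s=manip.read_state();print('z',z,f,s['time_s'])
manip.pause(.3);manip.gripper_open();manip.pause(.3)
manip.move_linear(t+[0,0,.16],speed=.1)
manip.move_linear(t+[0,0,.27],speed=.15)
P,im=look();cv2.imwrite('pics/end.png',im[:,:,::-1]);np.save('Pe.npy',P)
hsv=cv2.cvtColor(im,cv2.COLOR_RGB2HSV)
p=K@(P[:3,:3].T@(np.array([*t[:2],.087])-P[:3,3]));c0=p[:2]/p[2]
m=cv2.inRange(hsv,(0,0,185),(180,45,255));yy,xx=np.mgrid[:420,:560];m[np.hypot(xx-c0[0],yy-c0[1])>45]=0
cs,h=cv2.findContours(m,cv2.RETR_CCOMP,1)
for i in range(len(cs)):
    if h[0][i][3]>=0 and cv2.contourArea(cs[i])>300:
        el=cv2.fitEllipse(cs[i]);print(el,bp(P,el[0],.087))
m=cv2.inRange(hsv,(105,100,40),(130,255,255))
m[np.hypot(xx-c0[0],yy-c0[1])>90]=0
c=np.vstack([c for c in cv2.findContours(m,0,1)[0] if cv2.contourArea(c)>30]);print('coaster',cv2.minAreaRect((bp(P,c,.015)[:,:2]*1000).astype(np.float32)))
for cam in('wrist','side','top'):
    cams.snapshot(cam)
    for n in('mug_mid','coaster_top_mid','coaster_second_mid','pin_box_mid','pen_pot_mid','clip_tin_mid','mouse_mid'):
        if cam=='wrist' and n not in('mug_mid','pin_box_mid'):continue
        print(cam,n,[(round(float(d['score']),2),np.round(d['point'],3).tolist()) for d in models.tip_of(n,cam)])
print(manip.read_state()['time_s'])
E
```

```text
24.2 [0.48859711 0.02024162 0.15000334] 0.056057082880694754
z 0.05199999999999997 [-3.0052752   1.38397231 16.89344325] 28.6833
coaster ((471.482666015625, 18.718311309814453), (36.05112075805664, 69.11934661865234), 0.012041540816426277)
wrist mug_mid [(0.81, [0.484, 0.021, 0.05])]
wrist pin_box_mid [(0.8, [0.576, 0.03, 0.017])]
side mug_mid [(0.84, [0.425, -0.515, 0.035]), (0.72, [0.487, 0.023, 0.05]), (0.21, [0.532, 0.331, 0.065])]
side coaster_top_mid [(0.58, [0.487, 0.021, 0.01]), (0.39, [0.56, 0.469, -0.0])]
side coaster_second_mid [(0.7, [0.53, 0.33, 0.065])]
side pin_box_mid [(0.84, [0.576, 0.034, 0.019])]
side pen_pot_mid [(0.97, [0.559, -0.315, 0.042]), (0.32, [0.489, 0.023, 0.012])]
side clip_tin_mid [(0.86, [0.659, 0.278, 0.036])]
side mouse_mid [(0.73, [0.324, -0.367, 0.017])]
top mug_mid [(0.88, [0.428, -0.518, 0.032])]
top coaster_top_mid [(0.75, [0.562, 0.473, 0.006]), (0.48, [0.454, -0.343, 0.001])]
top coaster_second_mid [(0.6, [0.528, 0.335, 0.063])]
top pin_box_mid []
top pen_pot_mid [(0.66, [0.569, -0.313, 0.044])]
top clip_tin_mid [(0.69, [0.661, 0.277, 0.038])]
top mouse_mid []
32.8083
```

```bash
python3 - <<'E'
from h import *
P=np.load('Pe.npy');im=cv2.imread('pics/end.png');hsv=cv2.cvtColor(im,cv2.COLOR_BGR2HSV)
p=K@(P[:3,:3].T@(np.array([.4886,.0205,.087])-P[:3,3]));c0=p[:2]/p[2];yy,xx=np.mgrid[:420,:560]
for th in(120,140,160,175):
    m=cv2.inRange(hsv,(0,0,th),(180,60,255));m[np.hypot(xx-c0[0],yy-c0[1])>45]=0
    cs,h=cv2.findContours(m,cv2.RETR_CCOMP,1)
    for i in range(len(cs)):
        a=cv2.contourArea(cs[i])
        if a>300: el=cv2.fitEllipse(cs[i]);print(th,h[0][i][3]>=0,a,np.round(el[1],1),bp(P,el[0],.087).round(4))
E
```

```text
120 False 3021.5 [63.7 72.2] [[0.485  0.0192 0.087 ]]
120 True 2050.0 [50.6 51.9] [[0.488  0.0182 0.087 ]]
140 False 2862.0 [57.  72.1] [[0.4875 0.0186 0.087 ]]
140 True 2167.0 [51.9 53.3] [[0.4879 0.0184 0.087 ]]
160 False 2782.0 [56.3 71.3] [[0.4877 0.0181 0.087 ]]
160 True 2306.0 [53.6 54.8] [[0.4877 0.0187 0.087 ]]
```

The mug is centred to about 2 mm, but the coaster's partial outline gave an odd angle. I'll check its edges.

```bash
python3 - <<'E'
from h import *
P=np.load('Pe.npy');im=cv2.imread('pics/end.png');hsv=cv2.cvtColor(im,cv2.COLOR_BGR2HSV)
m=cv2.inRange(hsv,(105,100,40),(130,255,255))
n,l,st,ce=cv2.connectedComponentsWithStats(m)
print([st[i].tolist() for i in range(1,n) if st[i][4]>30])
c=np.vstack([c for c in cv2.findContours(m[:, :],0,1)[0] if cv2.contourArea(c)>30])
w=bp(P,c,.015)[:,:2]*1000
w=w[(abs(w-[488,20])<60).all(1)]
for yaw in range(-4,14,2):
    a=np.radians(yaw);R=np.array([[np.cos(a),np.sin(a)],[-np.sin(a),np.cos(a)]])
    q=(w-[488.6,20.5])@R.T; print(yaw,q.min(0).round(1),q.max(0).round(1),'near back',(q[:,0]<q[:,0].min()+1).sum(),'L',(q[:,1]>q[:,1].max()-1).sum(),'R',(q[:,1]<q[:,1].min()+1).sum())
red=cv2.inRange(hsv,(0,130,60),(8,255,255))|cv2.inRange(hsv,(172,130,60),(180,255,255))
cs=sorted(cv2.findContours(red,cv2.RETR_CCOMP,1)[0],key=cv2.contourArea)[::-1][:4]
for c in cs: print(cv2.contourArea(c),cv2.minAreaRect((bp(P,c,.003)[:,:2]*1000).astype(np.float32)))
s=90;save('endcrop.png',im[60:300,150:400,::-1],2.4)
E
```

```text
[[280, 136, 24, 33, 314], [242, 140, 25, 26, 268]]
-4 [-37.  -38.1] [-0.2 32.8] near back 12 L 3 R 5
-2 [-36.1 -37.2] [-0.2 32.8] near back 12 L 3 R 5
0 [-35.1 -36.3] [ 0.9 32.8] near back 12 L 3 R 8
2 [-34.6 -35.5] [ 2.  32.8] near back 16 L 3 R 11
4 [-34.  -34.7] [ 3.2 32.7] near back 17 L 11 R 14
6 [-33.4 -33.7] [ 4.3 32.7] near back 21 L 23 R 20
8 [-33.4 -33.1] [ 5.5 33. ] near back 21 L 26 R 19
10 [-34.3 -32.7] [ 6.6 34. ] near back 14 L 12 R 13
12 [-35.1 -32.2] [ 7.7 35. ] near back 13 L 8 R 10
19609.5 ((517.60400390625, 24.539016723632812), (209.4332733154297, 139.46044921875), 7.62600040435791)
5974.0 ((484.21746826171875, 20.020851135253906), (122.68201446533203, 88.09535217285156), 7.636203765869141)
2428.5 ((587.8543090820312, 32.859771728515625), (62.649410247802734, 70.2841567993164), 3.7462589740753174)
148.5 ((479.78814697265625, 54.180503845214844), (77.44979858398438, 25.922138214111328), 26.76371192932129)
```

The coaster is unmoved: its edges fit a yaw of about 7–8°, with extents of ±33 mm about the same centre. I'm handing in.

```bash
python3 -c "
from h import *
print(job.close_job())"
```

```text
the job is handed in; nothing more can be done
None
```

The job is handed in: the blue coaster lies flat and square in the outline, the white mug stands upright within about 2 mm of its centre, yellow has popped up in the dispenser, and no bystander shows any sign of having moved; the clock stood at about 33 s.

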